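Slide the test plate under the holder's spring clip

TASK

Load the white test plate into the plate holder: with one fingertip press the clip's thumb plate down and keep it down, while the other fingertip pushes the test plate by its upturned rear edge along the channel, beneath the raised jaw, until it is fully home against the end stop. Then let the clip spring shut on the plate and move clear. Everything is only pressed and pushed, nothing is lifted; leave everything else on the table where it is.

Things in the scene. Friction and masses are not known exactly. Their poses are not given: they have to be found in the camera images.
- plate_holder: Plate holder, grey base 176x80x10 mm screwed to the table. Origin at table height; x along the channel in the pushing direction, y to the side of the thumb plate, z up. Channel floor 10 mm above the table, between two aluminium rails 6 mm high, 51 mm apart, at y = +-25.5 mm. End stop's face at x = +50 mm; open end at x = -118 mm.
- test_plate: White glazed plate 70 (x) x 48 x 6 mm, 0.1-0.2 kg, loose in the channel, axes as the holder's. Origin: centre of its underside. Rear edge (x = -35 to -29 mm): upturned lip to push on, 44 mm wide, 17 mm high; stays outside the jaw. In the holder frame its origin starts at x = -45 to -27 mm (front edge short of the jaw) and is at x = +15 mm when fully home.
- push_face (a point): Centre of the rear face of the test plate's upturned lip, 10 mm above its underside; axes as the test plate.
- clip (a joint): Spring clip's angle (rad) about its hinge, along the holder's x at y = +36 mm, 24 mm above the table. 0: shut, jaw on the channel floor, blocking the plate; 0.5: fully open, hard stop. Pressing the thumb plate opens it (4 N, rising to 8 N); it springs shut. The jaw clears the 6 mm plate from 0.22 (0.3 is comfortable); on the plate it rests at about 0.19.
- spring_clip: The steel spring clip that turns about joint clip; origin on its hinge line. Thumb plate: a flap beside the channel, holder y = 40 to 81 mm, x = -116 to +36 mm, so a fingertip can slide along it holding it down for the whole stroke; shut, it slopes up outwards 0.12 rad; nothing lies beneath it. Jaw: an arm 20 mm wide (x = +15 to +35 mm) over the channel, with a dark pad (y = -10 to +6 mm).
- thumb_spot (a point): Point on the thumb plate's top, 30 mm out from the hinge line (holder x = -40, y = +66 mm); press anywhere along this line. 28 mm above the table when shut, 20 mm at clip angle 0.25, 13 mm (3 mm above the channel floor) fully pressed.
- jaw_pad (a point): Lower edge of the jaw pad on the side facing the test plate (holder x = +15 mm, y = -2 mm when shut).
- vial_4: Bystander, leave alone: screw-cap glass sample vial, 30 mm across, 62 mm tall. Origin at the centre of its underside.
- film_can: Bystander, leave alone: paper-wrapped canister with a narrow top, 36 mm across, 71 mm tall. Origin at the centre of its underside.
- brass_weight_1: Bystander, leave alone: brass balance weight, 28 mm across, 30 mm tall. Origin at the centre of its underside.
- rubber_stamp: Bystander, leave alone: hand stamp with a round knob, 29x44x66 mm. Origin at the centre of its underside.
- wood_block: Bystander, leave alone: flat brown wooden block, 60x92x17 mm. Origin at the centre of its underside.
- thermo_clock: Bystander, leave alone: small grey digital thermometer, 50x72x44 mm. Origin at the centre of its underside.
- pen_blue: Bystander, leave alone: ballpoint pen, 146 mm long, lying flat. Origin at the centre of its underside.
There are look-alikes about, which are no part of the job. What is meant by the test_plate is not red, and is the smaller of those in its own colour.

How it is judged:
By the outcome, as a careful person would: the job done as asked, in the order asked, and still so for the second after the job is handed in, with the robot touching nothing.
It also fails if it takes over 38 s, if anything falls off the work surface, if the arm or the gripper's body presses on something with over 40 N, if the wrist force passes 120 N, or if a joint passes its speed limit or range.

ROBOT

A 7-joint arm with a two-finger parallel gripper is mounted at the origin on a cart in front of the work surface, level with it; the furniture and walls round the work are solid. World frame = base frame: x ahead of the robot, y to its left, z up, the work surface at z = 0. Lengths are in m, angles in rad, forces in N, time in s.
With the tool pointing down it reaches from about 0.425 to 0.875 m from the base axis. Payload 9.9 kg.
Tool frame: the origin (TCP) lies midway between the tips of the shut fingers; the grasp point (between the pads) lies r.grip_point_offset behind it (r.grip_point_offset is the distance from the TCP to the grasp point, in m); z points along the fingers, y is the line along which they close (so a half turn about z gives the same grasp; the last joint's range is limited). The gripper opens to 85 mm and grips with 20 to 120 N. Pads are 22 mm wide; open, the fingers measure 114 mm over their backs; the gripper's body (76 mm by 85 mm) begins 54 mm behind the grasp point. The pads swing forward as they close: fully open they stand 13 mm farther back than shut.
Start: joints at [1.229, 0.576, 0.025, 1.437, -0.015, 1.129, -0.057], TCP at [0.172, -0.653, 0.231] pointing down, gripper open.
Joint ranges: [-2.76, 2.76], [-0.34, 2.15], [-1.52, 1.57], [0.19, 2.46], [-1.09, 4.23], [0.17, 1.99], [-2.82, 2.82]. Speed limits (rad/s): [2.22, 2.22, 3.01, 3.01, 3.14, 3.14, 3.14].

INTERFACE

Orientations are given as a unit quaternion [x, y, z, w].
In Python, from workcell import r gives the robot as it stands.
- The arm moves only by the tool move_arm, never from a script. Its argument "motion" is a list of rows, each a list of 3 entries, a list of its own where there are three numbers: the shift along the tool's x, y, z in cm, then the turn about the tool's z in degrees, then the closure, from 0 (fully open) to 1 (shut). A call has 1 to 20 rows; each row is the pose to reach, as a shift and turn from the pose commanded when the call began, along the tool's axes at that moment; what a row does not reach only later rows make up. A row lasts 1/12 s, in which the tool goes at most 41.7 mm and 7.16 degrees, less where a joint would pass 70% of its speed; a pose out of reach is approached as far as the arm can. A call with a gripper value outside its range is refused whole. The fingers move at their own pace and stop on an object; "newtons" is the grip in N (left out, the last holds). Time passes only in rows, so rows that repeat a pose let the fingers close. It gives the time, the measured TCP pose, the force, the opening and the grip force at its end, in the units of the state.
- r.sense(): the state, without advancing time (a new reading comes with each control period).
- r.capture(name): name is "side" or "top" or "wrist"; returns a dict with "img" (400x640x3 uint8, red, green, blue), "fx", "fy", "cx", "cy" (pixels), "extrinsics" (4x4, takes a point from camera to world coordinates). Camera axes: x right, y down, z forward; pixel columns grow to the right and rows downward; lengths in m; the calibration is good to about 2 mm. A picture is of the moment at which its call begins. There is no depth.
- r.finish_job(): hands the job in; it is judged then, once.
Trained networks look in a picture, given as the dict that the camera call returned (one of the last four; its "shot" number tells which), for a name from the list of things; names that differ only in an ending like _2 or _b are one class to them, and where a whole thing is asked for, a point or a joint stands for the part that bears it (a point fixed in the world has none). Each returns a list of dicts, best first, with "score" (0 to 1); they miss things now and then, are a little off and sometimes report something else, mostly with a low value. They report only what shows in the picture. A call takes as long as a camera call. They do not tell look-alikes from the thing itself.
- r.spot_in(picture, name): "box" ([centre column, centre row, width, height] in pixels, round what is visible of it).
The state is a dict: "t": time; "joint_pos": joint angles; "joint_vel": joint speeds; "joint_efforts": joint torques, N m; "tcp_pos": TCP position; "eef_rot": TCP orientation; "force": force on the tool from outside, world axes, zero at the start; "ft_torque": the same for the moment, N m; "width": finger opening in m; "finger_force": force on a finger pad.
Only numpy, scipy, OpenCV 4.12 (cv2) and the standard library are available. Lean on these libraries where they do the work, as an engineer would, in place of code of your own. Each camera call takes 0.05 s, during which the arm holds its last target. There are 200 camera calls.

## Working session

There is one attempt and no reset: what is moved stays moved. The work goes in short steps, Python scripts to look and compute and a tool call to move; the robot and the scene stay as the last step left them, time stands still between calls to the robot, and variables do not carry over. Pictures are saved under pics/ and viewed, at most 13 in all, crops included, and the job is handed in when it is done.

Besides the shell and the picture viewer there is one more tool, called after "Request:" by a JSON object that holds its "method" and its "body", one argument or row to a line. move_arm: Moves the arm, as the interface text tells. Its arguments: {"type":"object","properties":{"motion":{"type":"array","items":{"type":"array"}},"newtons":{"type":"number"}},"required":["motion"]}

```bash
mkdir -p pics
cat > h.py <<'E'
from workcell import r
import numpy as np, cv2
def save(p,n): cv2.imwrite(f"pics/{n}.png",p["img"][:,:,::-1])
E
python3 - <<'E'
from h import *
s=r.sense(); print({k:np.round(s[k],3) for k in("t","tcp_pos","eef_rot","force","width")}, r.grip_point_offset)
P=[]
for n in("top","side"):
    p=r.capture(n); P.append(p["img"][:,:,::-1]); print(n,p["fx"],p["cx"],p["cy"],np.round(p["extrinsics"],4).tolist())
    for k in("plate_holder","test_plate","push_face","clip","spring_clip","thumb_spot","jaw_pad"):
        print(n,k,[(np.round(d["box"]).tolist(),round(d["score"],2)) for d in r.spot_in(p,k)][:3])
    cv2.imwrite(f"pics/{n}0.png",P[-1])
E
```

```text
{'t': np.float64(0.0), 'tcp_pos': array([ 0.172, -0.652,  0.23 ]), 'eef_rot': array([ 0.992,  0.129, -0.   , -0.001]), 'force': array([-0.075,  0.652,  0.107]), 'width': np.float64(0.085)} 0.0187
top 496.9577173243471 319.21698464439254 201.70522630017015 [[0.0264, -0.9938, 0.108, 0.4284], [-0.9996, -0.0265, 0.0006, 0.1795], [0.0022, -0.108, -0.9942, 1.2124], [0.0, 0.0, 0.0, 1.0]]
top plate_holder [([314.0, 208.0, 63.0, 74.0], 0.58), ([307.0, 205.0, 54.0, 64.0], 0.48)]
top test_plate [([323.0, 208.0, 30.0, 31.0], 0.65), ([360.0, 285.0, 30.0, 36.0], 0.65)]
top push_face [([356.0, 283.0, 26.0, 31.0], 0.94), ([390.0, 156.0, 40.0, 44.0], 0.91), ([322.0, 208.0, 27.0, 32.0], 0.71)]
top clip [([307.0, 205.0, 56.0, 65.0], 0.82)]
top spring_clip [([324.0, 209.0, 29.0, 33.0], 0.69), ([307.0, 205.0, 57.0, 68.0], 0.63)]
top thumb_spot [([307.0, 203.0, 52.0, 61.0], 0.85)]
top jaw_pad [([307.0, 202.0, 51.0, 60.0], 0.81)]
side 470.6065135710187 323.6983504001301 203.7702302630938 [[-0.8181, -0.238, 0.5235, 0.0558], [-0.5746, 0.3764, -0.7268, 0.8866], [-0.024, -0.8954, -0.4447, 0.489], [0.0, 0.0, 0.0, 1.0]]
side plate_holder [([331.0, 227.0, 90.0, 46.0], 0.77), ([314.0, 228.0, 65.0, 38.0], 0.4), ([248.0, 216.0, 21.0, 32.0], 0.2)]
side test_plate [([434.0, 233.0, 34.0, 16.0], 0.91), ([336.0, 221.0, 33.0, 16.0], 0.73), ([326.0, 188.0, 35.0, 16.0], 0.61)]
side push_face [([326.0, 188.0, 44.0, 21.0], 0.93), ([432.0, 232.0, 35.0, 17.0], 0.84), ([334.0, 222.0, 33.0, 22.0], 0.61)]
side clip [([314.0, 230.0, 65.0, 36.0], 0.76), ([380.0, 266.0, 37.0, 41.0], 0.55)]
side spring_clip [([315.0, 228.0, 58.0, 40.0], 0.95), ([373.0, 195.0, 38.0, 21.0], 0.57)]
side thumb_spot [([315.0, 229.0, 64.0, 37.0], 0.94), ([380.0, 262.0, 36.0, 39.0], 0.51)]
side jaw_pad [([316.0, 228.0, 64.0, 41.0], 0.91)]
```

Run:
```python
import cv2
a=cv2.imread("pics/top0.png")[120:320,220:460]; b=cv2.imread("pics/side0.png")[150:310,220:480]
cv2.imwrite("pics/topc.png",cv2.resize(a,(720,600),interpolation=cv2.INTER_CUBIC))
cv2.imwrite("pics/sidec.png",cv2.resize(b,(780,480),interpolation=cv2.INTER_CUBIC))
```

```text
(no output)
```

View pics/topc.png

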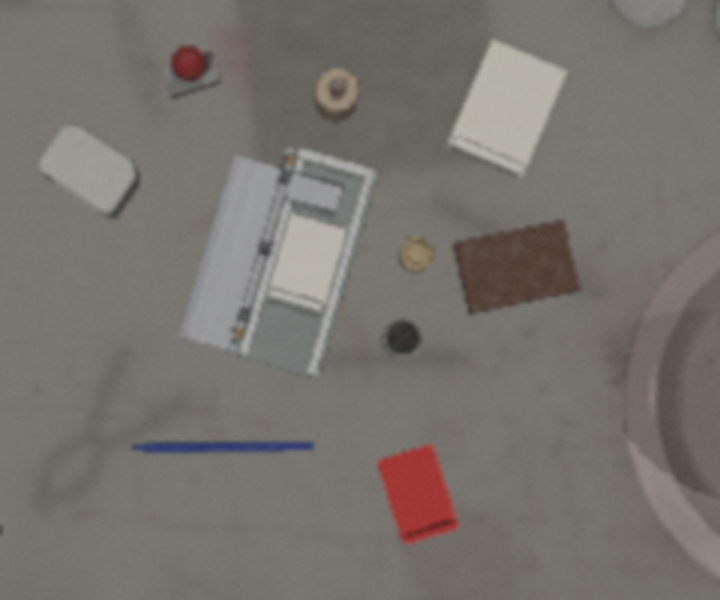

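View pics/sidec.png

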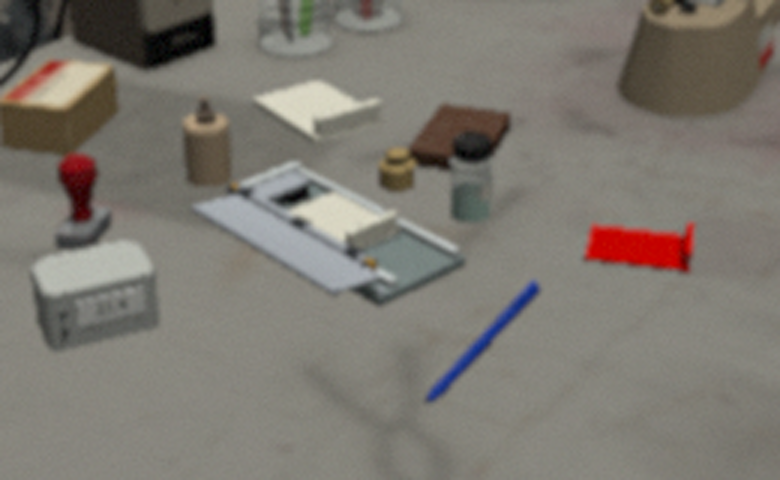

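The top crop shows three candidates, in full-image pixels:
- White plate in the channel at (322,207).
- Larger loose white plate at (390,156).
- Red plate at (359,284).

The test plate is the white one in the channel: it is not red and is the smaller of the two whites. The thumb plate is on the left of the picture, and the push direction runs up and slightly right.

Next I'll compute a rough pose and check for obstacles.

```bash
cat >> h.py <<'E'
def ray(p,u,v,z):
    E=np.array(p["extrinsics"]); d=E[:3,:3]@np.array([(u-p["cx"])/p["fx"],(v-p["cy"])/p["fy"],1]); o=E[:3,3]
    return o+d*(z-o[2])/d[2]
def proj(p,X):
    E=np.array(p["extrinsics"]); X=(np.atleast_2d(X)-E[:3,3])@E[:3,:3]
    return np.c_[p["cx"]+p["fx"]*X[:,0]/X[:,2],p["cy"]+p["fy"]*X[:,1]/X[:,2]]
E
python3 - <<'E'
from h import *
a=cv2.imread("pics/top0.png");b=cv2.imread("pics/side0.png")
cv2.imwrite("pics/both.png",cv2.resize(np.vstack([a,b]),(480,600),interpolation=cv2.INTER_AREA))
p=r.capture("top")
for n,c,z in(("TR",(376,172),.012),("BR",(317,374),.012),("BL",(243,352),.012),("flapTL",(235,157),.03),("flapBL",(182,336),.03),("lipL",(271,296),.027),("lipR",(322,310),.027),("frontL",(289,212),.016),("frontR",(345,225),.016),("vial",(402,337),.06),("film",(337,93),.07)):
    print(n,np.round(ray(p,220+(c[0]-1)/3,120+(c[1]-1)/3,z),4))
E
```

```text
TR [0.6211 0.1189 0.012 ]
BR [0.456  0.1628 0.012 ]
BL [0.472  0.2227 0.012 ]
flapTL [0.6274 0.2332 0.03  ]
flapBL [0.4827 0.2708 0.03  ]
lipL [0.5166 0.2012 0.027 ]
lipR [0.5065 0.1603 0.027 ]
frontL [0.5859 0.1888 0.016 ]
frontR [0.5765 0.1433 0.016 ]
vial [0.4851 0.0986 0.06  ]
film [0.6733 0.1535 0.07  ]
```

View pics/both.png

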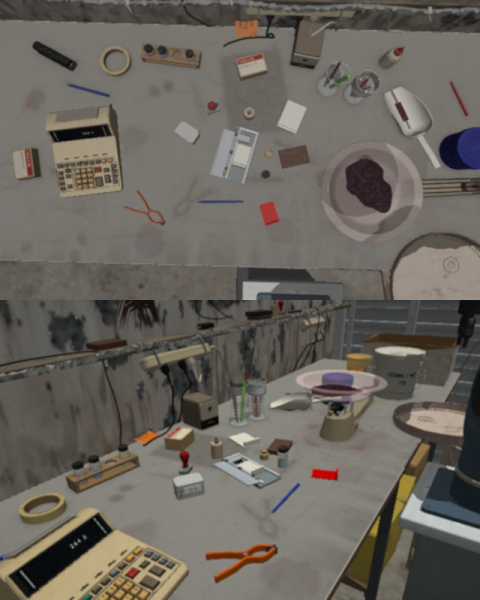

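Run:
```python
from h import *
t=r.capture("top"); s=r.capture("side")
for z in(.1,.15,.2,.25,.3):
    c=ray(t,496,253,z); l=ray(t,429,253,z); R=ray(t,563,253,z)
    print(z,np.round(c,3),"rad",round((l[1]-R[1])/2,3),"side proj of c",proj(s,c).round())
print("bowl rim seen in side ~ (453,110), half width ~60px")
```

```text
0.1 [ 0.445 -0.217  0.1  ] rad 0.149 side proj of c [[453. 140.]]
0.15 [ 0.444 -0.199  0.15 ] rad 0.143 side proj of c [[453. 122.]]
0.2 [ 0.443 -0.181  0.2  ] rad 0.136 side proj of c [[453. 104.]]
0.25 [ 0.443 -0.163  0.25 ] rad 0.129 side proj of c [[452.  84.]]
0.3 [ 0.442 -0.145  0.3  ] rad 0.123 side proj of c [[452.  62.]]
bowl rim seen in side ~ (453,110), half width ~60px
```

Request:
{"method": "move_arm", "body": {
  "motion": [
    [[0, 0, -4], 0, 0.35],
    [[0, 0, -8], 0, 0.35],
    [[0, 0, -12], 0, 0.35],
    [[0, 0, -15], 0, 0.35],
    [[2.5, -2.5, -15], 0, 0.35],
    [[5, -5, -15], 0, 0.35],
    [[8, -8, -15], 0, 0.35],
    [[10.5, -11, -15], 0, 0.35],
    [[13, -14, -15], 0, 0.35],
    [[16, -17, -15], 0, 0.35],
    [[19, -20, -15], 0, 0.35],
    [[22, -23, -15], 0, 0.35],
    [[25, -26, -15], 0, 0.35],
    [[28, -29, -15], 0, 0.35],
    [[31, -32, -15], 5, 0.35],
    [[33.5, -35, -15], 10, 0.35],
    [[36, -37, -15], 15, 0.35],
    [[36, -37, -15], 15, 0.35]
  ]
}}

```text
t: 2.45
tcp_pos: [0.4295, -0.1963, 0.3817]
eef_rot: [1.0, -0.001, 0.001, -0.001]
force: [-0.1, -0.7, -0.3]
width: 0.0555
finger_force: 0.0
```

Request:
{"method": "move_arm", "body": {
  "motion": [
    [[1, -4, 0], 0, 0.35],
    [[1.5, -8, 0], 3, 0.35],
    [[2, -12, 0], 6, 0.35],
    [[3, -16, 0], 9, 0.35],
    [[4, -20, 0], 12, 0.35],
    [[4, -24, 0], 15, 0.35],
    [[5, -28, 2], 15, 0.35],
    [[5, -32, 4], 15, 0.35],
    [[5, -36, 7], 15, 0.35],
    [[5, -39, 10], 15, 0.35],
    [[5, -39, 10], 15, 0.35],
    [[5, -39, 10], 15, 0.35]
  ]
}}

```text
t: 3.45
tcp_pos: [0.4757, 0.1894, 0.2787]
eef_rot: [0.992, -0.13, -0.002, 0.0]
force: [-0.6, -0.6, 0.0]
width: 0.0556
finger_force: 0.0
```

Run:
```python
from h import *
s=r.sense(); print({k:np.round(s[k],4) for k in("t","tcp_pos","eef_rot","force","width","joint_pos")})
p=r.capture("wrist"); save(p,"w1"); print(np.round(p["extrinsics"],3).tolist(),p["fx"],p["cx"],p["cy"])
for k in("test_plate","push_face","thumb_spot","jaw_pad","plate_holder"):
    print(k,[(np.round(d["box"]).tolist(),round(d["score"],2)) for d in r.spot_in(p,k)][:2])
```

```text
{'t': np.float64(3.45), 'tcp_pos': array([0.4757, 0.1894, 0.2787]), 'eef_rot': array([ 9.916e-01, -1.297e-01, -2.200e-03,  3.000e-04]), 'force': array([-0.5969, -0.6169,  0.0345]), 'width': np.float64(0.0556), 'joint_pos': array([-0.1534,  0.3114, -0.4257,  1.7735,  0.1405,  1.0908, -2.4575])}
[[-0.258, -0.918, -0.303, 0.553], [-0.966, 0.245, 0.08, 0.168], [0.001, 0.313, -0.95, 0.421], [0.0, 0.0, 0.0, 1.0]] 321.50633637133654 322.07419064796926 201.07357569464162
test_plate [([418.0, 219.0, 54.0, 56.0], 0.71), ([319.0, 103.0, 45.0, 62.0], 0.59)]
push_face [([419.0, 217.0, 59.0, 54.0], 0.87), ([319.0, 100.0, 45.0, 61.0], 0.77)]
thumb_spot [([287.0, 107.0, 80.0, 137.0], 0.86)]
jaw_pad [([286.0, 107.0, 78.0, 135.0], 0.72), ([320.0, 102.0, 44.0, 62.0], 0.64)]
plate_holder []
```

View pics/w1.png

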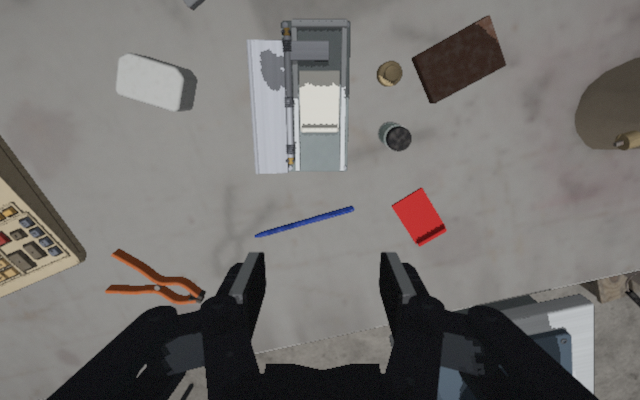

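Run:
```python
import cv2
a=cv2.imread("pics/w1.png")[10:180,240:360]
cv2.imwrite("pics/w1c.png",cv2.resize(a,(420,595),interpolation=cv2.INTER_CUBIC))
```

```text
(no output)
```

View pics/w1c.png

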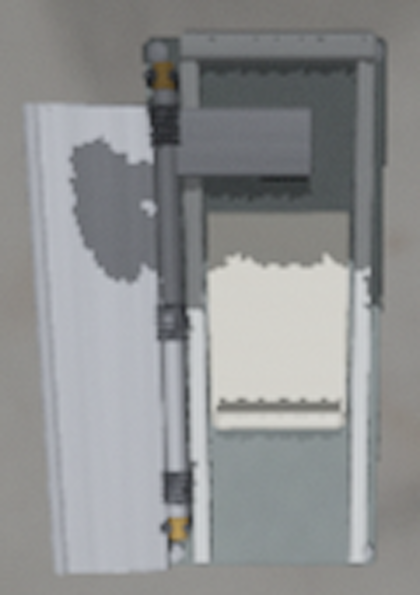

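```bash
cat > fit.py <<'E'
from h import *
from scipy.optimize import least_squares
p=r.capture("wrist"); t=r.capture("top")
W=[((60,573),(-116,81,30)),((25,103),(36,81,30)),((208,562),(-118,25.5,16)),((350,562),(-118,-25.5,16)),((183,175),(15,16,31) )][:4]
w=np.array([(240+(c[0]-1)/3.5,10+(c[1]-1)/3.5) for c,_ in W]); X=np.array([x for _,x in W])/1000
def T(q,X):
    c,s=np.cos(q[2]),np.sin(q[2]); return np.c_[q[0]+c*X[:,0]-s*X[:,1],q[1]+s*X[:,0]+c*X[:,1],X[:,2]]
def inv(q,P):
    c,s=np.cos(q[2]),np.sin(q[2]); d=P[:2]-q[:2]; return np.array([c*d[0]+s*d[1],-s*d[0]+c*d[1]])*1000
f=least_squares(lambda q:(proj(p,T(q,X))-w).ravel(),[.55,.17,-.26]); q=f.x
print(q.round(4),np.degrees(q[2]).round(2),f.fun.reshape(-1,2).round(1).tolist())
# top-view fit: flap corners
V=[((235,157),(36,81,30)),((182,336),(-116,81,30)),((317,374),(-118,-31,12))]
v=np.array([(220+(c[0]-1)/3,120+(c[1]-1)/3) for c,_ in V])
f2=least_squares(lambda q:(proj(t,T(q,X2))-v).ravel(),q) if (X2:=np.array([x for _,x in V])/1000) is not None else 0
print("top fit",f2.x.round(4),f2.fun.reshape(-1,2).round(1).tolist())
for c in((213,430),(343,429)):
    print("lip rear holder",inv(q,ray(p,240+(c[0]-1)/3.5,10+(c[1]-1)/3.5,.027)).round(1))
for c in((271,299),(322,312)):
    print("lip rear top view",inv(q,ray(t,220+(c[0]-1)/3,120+(c[1]-1)/3,.027)).round(1), inv(f2.x,ray(t,220+(c[0]-1)/3,120+(c[1]-1)/3,.027)).round(1))
print("stop",inv(q,ray(p,240+269/3.5,10+59/3.5,.02)).round(1),"jaw",inv(q,ray(p,240+309/3.5,10+175/3.5,.018)).round(1))
# triangulate lip ends from both views
from itertools import product
for a,b in(((213,430),(271,299)),((343,429),(322,312)),((60,573),(182,336))):
    A=[];B=[]
    for P,u,vv in((p,240+(a[0]-1)/3.5,10+(a[1]-1)/3.5),(t,220+(b[0]-1)/3,120+(b[1]-1)/3)):
        o=np.array(P["extrinsics"])[:3,3];d=ray(P,u,vv,0)-o;d/=np.linalg.norm(d);M=np.eye(3)-np.outer(d,d);A.append(M);B.append(M@o)
    print("tri",np.linalg.solve(sum(A),sum(B)).round(4))
s=r.sense(); print("tcp holder",inv(q,s["tcp_pos"]).round(1),s["tcp_pos"].round(4))
E
python3 fit.py
```

```text
[ 0.5807  0.1597 -0.261 ] -14.96 [[-1.0, -0.9], [-0.8, -0.6], [1.6, 1.1], [0.4, 0.8]]
top fit [ 0.5757  0.1641 -0.2413] [[-0.3, -1.1], [0.1, 0.1], [0.2, 0.9]]
lip rear holder [-67.4  23.6]
lip rear holder [-67.4 -21.6]
lip rear top view [-74.9  22.9] [-68.6  21.3]
lip rear top view [-73.3 -19. ] [-67.9 -20.6]
stop [48.8  2.4] jaw [ 14.6 -10.4]
tri [ 0.5177  0.2029 -0.0156]
tri [ 0.5068  0.1578 -0.0017]
tri [0.484  0.2728 0.0069]
tcp holder [-105.9   -1.4] [0.478  0.1857 0.2821]
```

Request:
{"method": "move_arm", "body": {
  "motion": [
    [[0.5, -1.5, 3], 0, 0.35],
    [[1, -3.5, 6], 0, 0.35],
    [[1, -3.5, 8], 0, 0.35],
    [[1, -3.5, 8], 0, 0.35],
    [[1, -3.5, 8], 0, 0.35],
    [[1, -3.5, 8], 0, 0.35]
  ]
}}

```text
t: 4.35
tcp_pos: [0.4969, 0.2174, 0.2027]
eef_rot: [0.991, -0.133, 0.001, -0.0]
force: [-0.1, -0.7, 0.6]
width: 0.0557
finger_force: 0.0
```

Run:
```python
from h import *
import pickle
for i in range(3):
    s=r.sense(); p=r.capture("wrist"); print(s["t"],s["tcp_pos"].round(4) if hasattr(s["tcp_pos"],"round") else s["tcp_pos"],np.round(s["eef_rot"],4))
s=r.sense();pickle.dump((p,s),open("w2.pkl","wb")); save(p,"w2")
print(np.array(p["extrinsics"])[:3,3])
d=r.spot_in(p,"thumb_spot"); print(d[:2])
cx,cy,w,h=d[0]["box"]
x0,y0=int(cx-w/2-12),max(0,int(cy-h/2-12)); a=p["img"][y0:int(cy+h/2+14),x0:int(cx+w/2+14),::-1]
k=min(800/a.shape[1],600/a.shape[0]); k=int(k*2)/2
cv2.imwrite("pics/w2c.png",cv2.resize(a,None,fx=k,fy=k,interpolation=cv2.INTER_CUBIC)); print(x0,y0,k,a.shape)
```

```text
4.35 [0.4969 0.2174 0.2027] [ 9.911e-01 -1.330e-01  7.000e-04 -3.000e-04]
4.4 [0.497  0.2175 0.2031] [ 9.911e-01 -1.330e-01  1.100e-03 -5.000e-04]
4.45 [0.4971 0.2176 0.2031] [ 9.911e-01 -1.330e-01  1.200e-03 -6.000e-04]
[0.57286763 0.19565796 0.34567082]
[{'box': [314.4, 122.9, 101.7, 167.9], 'score': 0.71}, {'box': [328.2, 112.0, 122.8, 184.6], 'score': 0.57}]
251 26 3.0 (194, 128, 3)
```

View pics/w2c.png

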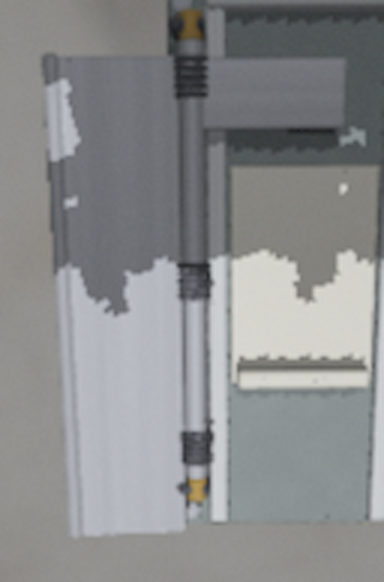

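```bash
cat > fit2.py <<'E'
from h import *
import pickle
from scipy.optimize import least_squares
p,s=pickle.load(open("w2.pkl","rb"))
U=lambda c:(251+(c[0]-1)/3,26+(c[1]-1)/3)
W=[((75,536),(-116,81,30)),((45,55),(36,81,30)),((184,531),(-116,40,25)),((228,520),(-118,25.5,16)),((371,520),(-118,-25.5,16)),((345,128),(15,-10,19))]
w=np.array([U(c) for c,_ in W]); X=np.array([x for _,x in W])/1000
def T(q,X):
    c,s=np.cos(q[2]),np.sin(q[2]); return np.c_[q[0]+c*X[:,0]-s*X[:,1],q[1]+s*X[:,0]+c*X[:,1],X[:,2]]
def inv(q,P):
    c,s=np.cos(q[2]),np.sin(q[2]); d=P[:2]-q[:2]; return np.array([c*d[0]+s*d[1],-s*d[0]+c*d[1]])*1000
f=least_squares(lambda q:(proj(p,T(q,X))-w).ravel(),[.55,.17,-.26]); q=f.x
if __name__=="__main__":
    print(q.round(4),np.degrees(q[2]).round(2),f.fun.reshape(-1,2).round(1).tolist())
    for c,z in(((235,388),.027),((368,388),.027),((232,167),.016),((380,167),.016)): print(inv(q,ray(p,*U(c),z)).round(1))
    print("tcp holder",inv(q,np.array(s["tcp_pos"])).round(1))
    t=r.capture("top")
    for n,c,z in(("lipL",(271,299),.027),("lipR",(322,312),.027),("flapTL",(235,157),.03),("flapBL",(182,336),.03)):
        print("top",n,inv(q,ray(t,220+(c[0]-1)/3,120+(c[1]-1)/3,z)).round(1))
    R=np.array(s["eef_rot"]); print("tool yaw",np.degrees(2*np.arctan2(R[1],R[0])))
    # height from two views: free z of lip ends / flap near corner
    for n,a,b in(("lipL",(235,388),(271,299)),("lipR",(368,388),(322,312)),("flapBL",(75,536),(182,336))):
        A=0;B=0
        for P,uv in((p,U(a)),(t,(220+(b[0]-1)/3,120+(b[1]-1)/3))):
            o=np.array(P["extrinsics"])[:3,3];d=ray(P,*uv,0)-o;d/=np.linalg.norm(d);M=np.eye(3)-np.outer(d,d);A=A+M;B=B+M@o
        print(n,np.linalg.solve(A,B).round(4))
E
python3 fit2.py
```

```text
[ 0.5761  0.1638 -0.2595] -14.87 [[-1.6, -0.3], [-0.7, -2.0], [1.8, -0.4], [0.9, 2.4], [0.6, 2.0], [-0.7, -0.7]]
[-65.9  24.1]
[-66.3 -20. ]
[ 3.3 24.7]
[  3.  -22.7]
tcp holder [-90.3  31.7]
top lipL [-69.4  20.2]
top lipR [-67.9 -21.7]
top flapTL [31.8 80.3]
top flapBL [-117.7   79.4]
tool yaw -15.279303428198826
lipL [0.5155 0.203  0.0095]
lipR [0.5053 0.1604 0.0191]
flapBL [0.483  0.2712 0.0263]
```

Request:
{"method": "move_arm", "body": {
  "motion": [
    [[0, 0, 3.5], 0, 0.35],
    [[0, 0, 7], 0, 0.35],
    [[0, 0, 10.5], 0, 0.35],
    [[0, 0, 13], 0, 0.35],
    [[0, 0, 14.5], 0, 0.35],
    [[0, 0, 15.5], 0, 0.35],
    [[0, 0, 16], 0, 0.35],
    [[0, 0, 16.5], 0, 0.35],
    [[0, 0, 16.5], 0, 0.35],
    [[0, 0, 16.5], 0, 0.35]
  ]
}}

```text
t: 5.43
tcp_pos: [0.4968, 0.218, 0.0371]
eef_rot: [0.991, -0.133, 0.001, -0.0]
force: [1.1, 0.2, 0.4]
width: 0.0557
finger_force: 0.0
```

Run:
```python
from fit2 import *
s=r.sense(); P=np.array(s["tcp_pos"]); print(P.round(4),inv(q,P).round(1),np.round(s["force"],2),s["t"])
p=r.capture("wrist"); t=r.capture("side")
cv2.imwrite("pics/d1.png",np.vstack([p["img"][0:300,150:500],cv2.resize(t["img"][175:275,265:382],(350,300))])[:,:,::-1])
```

```text
[0.4968 0.218  0.0371] [-90.5  32.1] [1.11 0.22 0.41] 5.4333
```

View pics/d1.png

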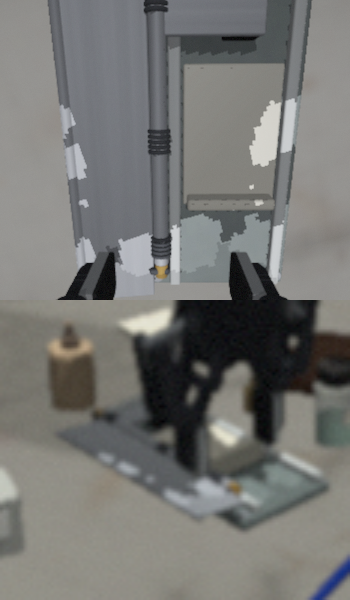

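The wrist view shows the left fingertip over the thumb plate at about (90,270). The right fingertip is behind the lip and between the rails, at about (250,270). I'll press down now.

Request:
{"method": "move_arm", "body": {
  "motion": [
    [[0, -0.3, 0.3], 0, 0.35],
    [[0, -0.3, 0.6], 0, 0.35],
    [[0, -0.3, 0.9], 0, 0.35],
    [[0, -0.3, 1.2], 0, 0.35],
    [[0, -0.3, 1.2], 0, 0.35],
    [[0, -0.3, 1.2], 0, 0.35]
  ]
}}

```text
t: 6.03
tcp_pos: [0.4969, 0.2207, 0.0241]
eef_rot: [0.991, -0.132, -0.0, 0.0]
force: [-0.8, -0.8, -0.6]
width: 0.0556
finger_force: 0.0
```

Request:
{"method": "move_arm", "body": {
  "motion": [
    [[0, 0, 0.2], 0, 0.35],
    [[0, 0, 0.4], 0, 0.35],
    [[0, 0, 0.6], 0, 0.35],
    [[0, 0, 0.6], 0, 0.35],
    [[0, 0, 0.6], 0, 0.35]
  ]
}}

```text
t: 6.45
tcp_pos: [0.4971, 0.2209, 0.0184]
eef_rot: [0.991, -0.132, 0.0, -0.0]
force: [-1.7, 0.2, 6.3]
width: 0.0554
finger_force: 3.0
```

Request:
{"method": "move_arm", "body": {
  "motion": [
    [[0, 0, 0.1], 0, 0.35],
    [[0, 0, 0.2], 0, 0.35],
    [[0, 0, 0.3], 0, 0.35],
    [[0, 0, 0.4], 0, 0.35],
    [[0, 0, 0.4], 0, 0.35],
    [[0, 0, 0.4], 0, 0.35]
  ]
}}

```text
t: 6.95
tcp_pos: [0.4971, 0.2205, 0.0146]
eef_rot: [0.991, -0.133, 0.0, 0.0]
force: [-1.8, -0.9, 8.8]
width: 0.0557
finger_force: 3.8
```

Run:
```python
from fit2 import *
s=r.sense(); P=np.array(s["tcp_pos"]); print(P.round(4),inv(q,P).round(1),np.round(s["force"],2),s["t"])
p=r.capture("wrist"); t=r.capture("side")
cv2.imwrite("pics/d2.png",np.hstack([p["img"][0:300,150:500],cv2.resize(t["img"][190:260,280:362],(350,300),interpolation=cv2.INTER_CUBIC)])[:,:,::-1])
```

```text
[0.4971 0.2205 0.0146] [-90.9  34.5] [-1.83 -0.89  8.75] 6.95
```

View pics/d2.png

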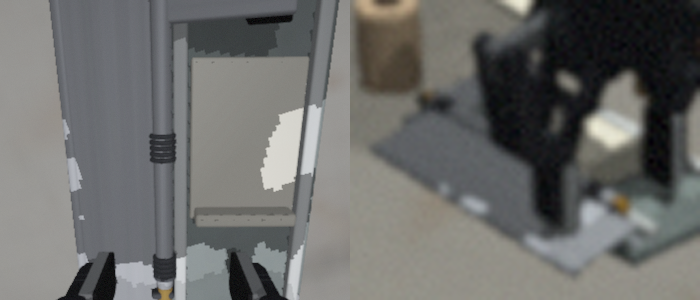

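The jaw has lifted clear, and the force reads 8.8 N. I'll press slightly deeper for margin, then start the push.

Request:
{"method": "move_arm", "body": {
  "motion": [
    [[0, 0, 0.1], 0, 0.35],
    [[0, 0, 0.2], 0, 0.35],
    [[0, 0, 0.2], 0, 0.35],
    [[0, 0, 0.2], 0, 0.35]
  ]
}}

```text
t: 7.38
tcp_pos: [0.497, 0.2202, 0.0126]
eef_rot: [0.991, -0.133, 0.0, 0.0]
force: [-1.9, -3.2, 9.9]
width: 0.0555
finger_force: 4.2
```

Run:
```python
from fit2 import *
from scipy.optimize import brentq
s=r.sense(); P=np.array(s["tcp_pos"]); print(P.round(4),inv(q,P).round(1),np.round(s["force"],2),s["t"])
p2=r.capture("wrist"); save(p2,"d3")
cv2.imwrite("pics/d3c.png",cv2.resize(p2["img"][0:250,180:520,::-1],None,fx=2.3,fy=2.3,interpolation=cv2.INTER_CUBIC))
# predicted jaw pad lower edge (x=15,y=-10..6) at several angles
for a in(.2,.3,.4,.5):
    X=[]
    for y in(-10,6):
        dy,dz=y-36,10-24; c,s_=np.cos(-a),np.sin(-a)
        X.append((15,36+c*dy-s_*dz,24+s_*dy+c*dz))
    X=np.array(X)/1000; print(a,((proj(p2,T(q,X))-[180,0])*2.3).round().tolist(),X[:,2].round(4))
```

```text
[0.497  0.2202 0.0126] [-90.9  34.2] [-1.87 -3.19  9.93] 7.3833
0.2 [[599.0, 48.0], [498.0, 53.0]] [0.0194 0.0162]
0.3 [[611.0, 41.0], [506.0, 49.0]] [0.0242 0.0195]
0.4 [[621.0, 34.0], [513.0, 44.0]] [0.029  0.0228]
0.5 [[628.0, 26.0], [518.0, 39.0]] [0.0338 0.0261]
```

View pics/d3c.png

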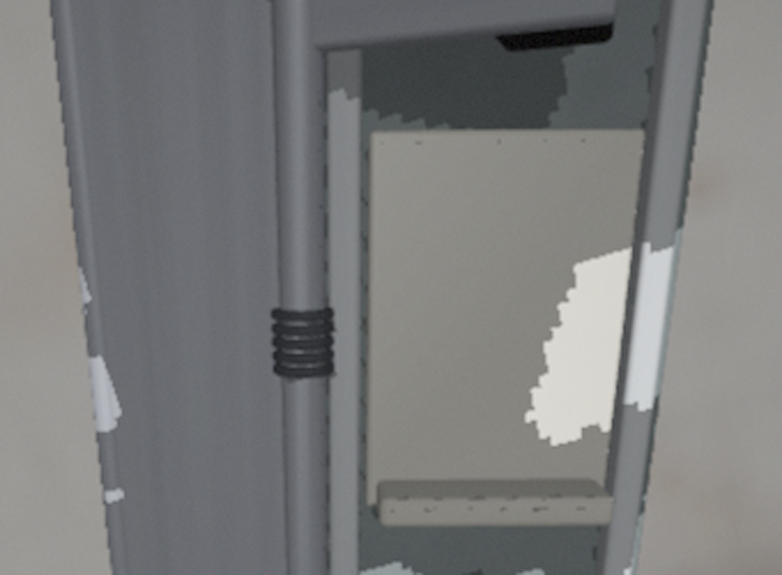

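The pad's lower edge runs from (510,50) to (612,40), which matches a clip angle of about 0.3, so the jaw is open. I'll go 2 mm deeper and push.

Request:
{"method": "move_arm", "body": {
  "motion": [
    [[0, 0, 0.1], 0, 0.35],
    [[0, 0, 0.2], 0, 0.35],
    [[0.4, 0, 0.2], 0, 0.35],
    [[0.8, 0, 0.2], 0, 0.35],
    [[1.1, 0, 0.2], 0, 0.35],
    [[1.4, 0, 0.2], 0, 0.35],
    [[1.7, 0, 0.2], 0, 0.35],
    [[2.0, 0, 0.2], 0, 0.35],
    [[2.3, 0, 0.2], 0, 0.35],
    [[2.6, 0, 0.2], 0, 0.35],
    [[2.9, 0, 0.2], 0, 0.35],
    [[3.0, 0, 0.2], 0, 0.35],
    [[3.0, 0, 0.2], 0, 0.35]
  ]
}}

```text
t: 8.52
tcp_pos: [0.5254, 0.2146, 0.0106]
eef_rot: [0.991, -0.132, -0.0, -0.001]
force: [-4.2, 4.3, 7.9]
width: 0.0555
finger_force: 4.1
```

Run:
```python
from fit2 import *
s=r.sense(); P=np.array(s["tcp_pos"]); print(P.round(4),inv(q,P).round(1),np.round(s["force"],2),s["t"],s["width"])
p2=r.capture("wrist"); save(p2,"d4")
for k in("push_face","test_plate"): print([(np.round(d["box"]).tolist(),round(d["score"],2)) for d in r.spot_in(p2,k)][:2])
```

```text
[0.5254 0.2146 0.0106] [-62.   36.1] [-4.21  4.3   7.93] 8.5167 0.05550418054603075
[([605.0, 388.0, 42.0, 22.0], 0.7), ([403.0, 177.0, 125.0, 170.0], 0.57)]
[([405.0, 177.0, 124.0, 165.0], 0.94), ([333.0, 200.0, 236.0, 334.0], 0.71)]
```

Request:
{"method": "move_arm", "body": {
  "motion": [
    [[0.3, 0, 0], 0, 0.35],
    [[0.6, 0, 0], 0, 0.35],
    [[0.9, 0, 0], 0, 0.35],
    [[1.2, 0, 0], 0, 0.35],
    [[1.5, 0, 0], 0, 0.35],
    [[1.8, 0, 0], 0, 0.35],
    [[2.1, 0, 0], 0, 0.35],
    [[2.4, 0, 0], 0, 0.35],
    [[2.6, 0, 0], 0, 0.35],
    [[2.7, 0, 0], 0, 0.35],
    [[2.7, 0, 0], 0, 0.35]
  ]
}}

```text
t: 9.58
tcp_pos: [0.5513, 0.2076, 0.0107]
eef_rot: [0.991, -0.132, -0.0, -0.001]
force: [-4.0, 3.0, 8.2]
width: 0.0557
finger_force: 4.4
```

Run:
```python
from fit2 import *
s=r.sense(); P=np.array(s["tcp_pos"]); print(P.round(4),inv(q,P).round(1),np.round(s["force"],2),s["t"],s["width"])
p2=r.capture("wrist"); save(p2,"d5"); t=r.capture("side")
cv2.imwrite("pics/d5c.png",np.vstack([p2["img"][0:300,100:540],cv2.resize(t["img"][185:255,270:373],(440,299),interpolation=cv2.INTER_CUBIC)])[:,:,::-1])
```

```text
[0.5513 0.2076 0.0107] [-35.2  36. ] [-4.02  2.99  8.2 ] 9.5833 0.05571353258561687
```

View pics/d5c.png

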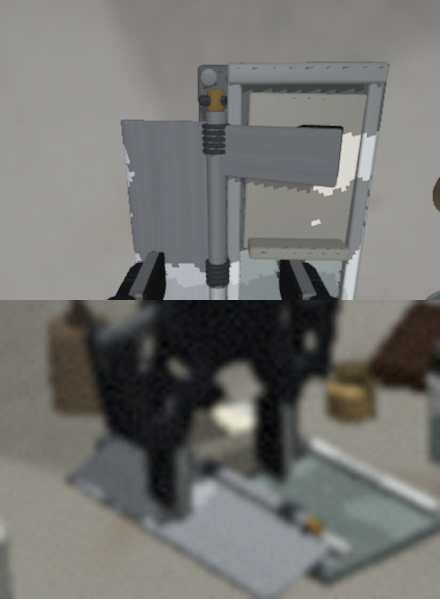

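The plate is now under the raised jaw, with its front edge at about row 93 and the stop at about row 85. I'll finish slowly, watching the force.

Request:
{"method": "move_arm", "body": {
  "motion": [
    [[0.1, 0, 0], 0, 0.35],
    [[0.2, 0, 0], 0, 0.35],
    [[0.3, 0, 0], 0, 0.35],
    [[0.4, 0, 0], 0, 0.35],
    [[0.4, 0, 0], 0, 0.35],
    [[0.4, 0, 0], 0, 0.35]
  ]
}}

```text
t: 10.18
tcp_pos: [0.5543, 0.2068, 0.0106]
eef_rot: [0.991, -0.132, -0.001, -0.001]
force: [-7.6, 4.4, 9.4]
width: 0.0559
finger_force: 5.6
```

Request:
{"method": "move_arm", "body": {
  "motion": [
    [[0.1, 0, 0], 0, 0.35],
    [[0.2, 0, 0], 0, 0.35],
    [[0.3, 0, 0], 0, 0.35],
    [[0.3, 0, 0], 0, 0.35],
    [[0.3, 0, 0], 0, 0.35]
  ]
}}

```text
t: 10.6
tcp_pos: [0.5545, 0.2066, 0.0105]
eef_rot: [0.991, -0.131, -0.003, -0.0]
force: [-15.7, 6.4, 15.5]
width: 0.0553
finger_force: 10.3
```

The arm has stalled against the end stop at 16 N, with the finger front at about x = -21 mm against the expected -20 mm. I'll back off the lip, then let the clip up.

Request:
{"method": "move_arm", "body": {
  "motion": [
    [[-0.3, 0, 0], 0, 0.35],
    [[-0.6, 0, 0], 0, 0.35],
    [[-0.9, 0, 0], 0, 0.35],
    [[-1.2, 0, 0], 0, 0.35],
    [[-1.2, 0, -0.2], 0, 0.35],
    [[-1.2, 0, -0.4], 0, 0.35],
    [[-1.2, 0, -0.6], 0, 0.35],
    [[-1.2, 0, -0.8], 0, 0.35],
    [[-1.2, 0, -1.0], 0, 0.35],
    [[-1.2, 0, -1.3], 0, 0.35],
    [[-1.2, 0, -1.6], 0, 0.35],
    [[-1.2, 0, -2], 0, 0.35],
    [[-1.2, 0, -3], 0, 0.35],
    [[-1.2, 0, -6], 0, 0.35],
    [[-1.2, 0, -10], 0, 0.35],
    [[-3, 0, -14], 0, 0.35],
    [[-3, 0, -18], 0, 0.35],
    [[-3, 0, -18], 0, 0.35],
    [[-3, 0, -18], 0, 0.35],
    [[-3, 0, -18], 0, 0.35]
  ]
}}

```text
t: 12.27
tcp_pos: [0.5298, 0.2114, 0.1908]
eef_rot: [0.991, -0.133, 0.0, 0.0]
force: [0.3, -0.4, 0.1]
width: 0.0551
finger_force: 0.0
```

Run:
```python
from fit2 import *
s=r.sense(); print(np.round(s["force"],2),s["t"],s["tcp_pos"])
p=r.capture("wrist"); p=r.capture("wrist"); save(p,"f1")
x=[int(v) for v in proj(p,T(q,np.array([[.0,.02,.015]])))[0]]; x0,y0=max(0,x[0]-110),max(0,x[1]-95); print(x,x0,y0)
cv2.imwrite("pics/f1c.png",cv2.resize(p["img"][y0:y0+190,x0:x0+220,::-1],None,fx=3,fy=3,interpolation=cv2.INTER_CUBIC))
for n,X in(("lip rear top home",[(-20,22,27),(-20,-22,27)]),("plate front at stop",[(50,24,16),(50,-24,16)])):
    print(n,((proj(p,T(q,np.array(X)/1000))-[x0,y0])*3).round().tolist())
for dx in(-4,-8): print(dx,((proj(p,T(q,np.array([(-20+dx,0,27)])/1000))-[x0,y0])*3).round().tolist())
```

```text
[ 0.27 -0.39  0.12] 12.2667 [0.52975986 0.21135919 0.19076884]
[334, 120] 224 25
lip rear top home [[328.0, 354.0], [468.0, 353.0]]
plate front at stop [[321.0, 117.0], [479.0, 115.0]]
-4 [[397.0, 367.0]]
-8 [[397.0, 379.0]]
```

View pics/f1c.png

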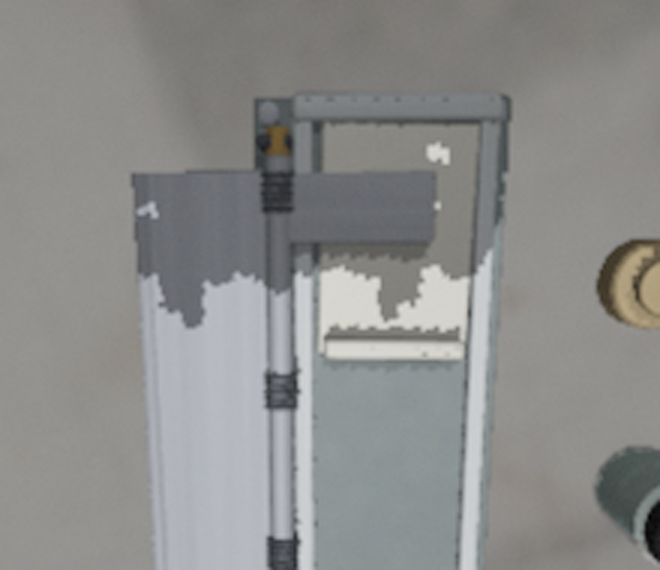

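The plate's front edge meets the stop at about (400,122) with no floor showing between them. The lip's rear edge is at row 360 against a predicted 354, and that 2 mm is within calibration error. The jaw lies on the plate and the gripper is clear, so I'm handing it in.

```bash
python3 -c "
from workcell import r
print(r.finish_job())"
```

```text
the job is handed in; nothing more can be done
None
```

I pushed the test plate in until the arm stalled at 16 N on the end stop; the clip then closed on it, the gripper moved clear, and I handed the job in at about 12 s of robot time.

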